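Fit the brake disc on the hub studs

TASK

On the e-bike repair bench, pick up the silver brake disc, the one with three bolt holes, and turn it so that its holes line up with the three studs of the hub standing on its red foot. Lower it gently over the studs until it lies flat and fully home on the hub, then let go of it. Leave the black chainring with four holes where it lies.

Things in the scene. Friction and masses are not known exactly. Their poses are not given: they have to be found in the camera images.
- brake_disc: Silver loose brake disc, 0.3-0.55 kg, lying flat left or right: plate 150 mm across, 8 thick, small dark dots near the rim; solid round collar in the middle, 32 mm across, top 46 above the underside (grip it here, any direction). Three 24 mm through holes, centres 48 mm from the axis, at 0, 120, 240 deg from its x axis. Origin: centre of underside, z up.
- hub: Fixed hub: red foot 140 mm across, neck, grey flange 120 mm across with flat top (the disc's seat) 50 mm above the bench. Three upright brass studs, 48 mm from the axis at 0, 120, 240 deg from its x axis: 12 mm thick for the lowest 12 mm, tapering to a 4 mm tip 35 mm above the flange. Nothing in the middle; any of 3 disc positions fits. Origin: on the axis at bench top, z up.
- chainring: Black loose chainring lying flat on the other side from the brake disc: 160 mm over its teeth, 8 thick, black 32 mm collar in the middle, top 46 mm above the underside; four 24 mm holes, so it does not fit the three studs. A bystander: leave it alone. Origin: centre of underside, z up.

How it is judged (in metres and radians):
At the end, for the whole second after the job is handed in: The brake disc lies on the hub flange with the three studs through its three holes: its underside 45 to 54 mm above the bench (within 4 mm of the seat), its centre within 12 mm of the hub axis, level within 0.08 rad, and at rest. The chainring has not been shifted more than 30 mm (z of brake_disc in the frame of hub between 0.045 and 0.054 m and horizontal distance between brake_disc and hub below 0.012 m and angle between brake_disc's own z axis and vertical below 0.08 rad and linear speed of brake_disc below 0.02 m/s); the robot touches nothing.
It fails at once if the chainring is shifted by more than 30 mm (distance of chainring from where it was at the start of the episode above 0.03 m).
It fails at once if the brake disc is dropped or slammed on the hub (faster than 0.5 m/s within 30 mm of the seat) (horizontal distance between brake_disc and hub below 0.05 m and z of brake_disc in the frame of hub below 0.08 m and linear speed of brake_disc above 0.5 m/s).
It also fails if it takes over 35 s, if anything falls off the work surface, if the arm or the gripper's body presses on something with over 40 N, if the wrist force passes 120 N, or if a joint passes its speed limit or range.

ROBOT

A 7-joint arm with a two-finger parallel gripper is mounted at the origin on the work surface. World frame = base frame: x ahead of the robot, y to its left, z up, the work surface at z = 0. Lengths are in m, angles in degrees, forces in N, time in s.
With the tool pointing down it reaches from about 0.425 to 0.875 m from the base axis. Payload 4.7 kg.
Tool frame: the origin (TCP) lies midway between the tips of the shut fingers; the grasp point (between the pads) lies 19 mm behind it; y points along the fingers, x is the direction in which the jaws open and shut, and the axes are right-handed (so a half turn about y gives the same grasp; the last joint's range is limited). The gripper opens to 87 mm and grips with 3 to 60 N. Pads are 19 mm wide; open, the fingers measure 117 mm over their backs; the gripper's body (75 mm by 190 mm) begins 51 mm behind the grasp point.
Start: joints at [76.725, 18.392, -4.016, 83.108, 1.295, 78.541, -3.26], TCP at [0.158, -0.63, 0.223] pointing down, gripper open.
Joint ranges: [-163.93, 163.93], [-17.29, 119.83], [-79.2, 71.16], [3.27, 140.29], [-89.18, 269.18], [5.43, 117.66], [-154.24, 154.24]. Speed limits (degrees/s): [147.25, 147.25, 180, 180, 180, 180, 180].

INTERFACE

Orientations are given as [roll, pitch, yaw] about the fixed x, y, z axes, in that order (R = Rz(yaw) Ry(pitch) Rx(roll)).
In Python, from cell import env gives the robot as it stands.
- The arm moves only by the tool carry_out, never from a script. Its argument "targets" is a list of rows, each a list of 2 entries, a list of its own where there are three numbers: the shift along the tool's x, y, z in mm, then the turn, a rotation vector about the tool's x, y, z in degrees. A call has 1 to 12 rows; each row shifts and turns the commanded pose from where the row before left it, along the tool's axes as they then stand; what a row does not reach is not made up. A row lasts 1/10 s, in which the tool goes at most 50 mm and 8.59 degrees, less where a joint would pass 70% of its speed; a pose out of reach is approached as far as the arm can. A call with a gripper value outside its range is refused whole. "jaw" is the opening, from 0 (shut) to 1 (fully open), set as the call begins (left out, the last holds). The fingers move at their own pace and stop on an object; "squeeze" is the grip in N (left out, the last holds). Time passes only in rows, so rows that do not move let the fingers close. It gives the time, the measured TCP pose, the force and the opening at its end, in the units of the state.
- env.get_obs(): the state, without advancing time (a new reading comes with each control period).
- env.read_camera(name): name is "side" or "top"; returns the picture (420x560x3 uint8, red, green, blue); there is no depth.
- env.get_calibration(name): a dict with "fx", "fy", "cx", "cy" (pixels), "R" (3x3) and "t" (3): a world point X has camera coordinates R X + t. Camera axes: x right, y down, z forward; pixel columns grow to the right and rows downward; lengths in m; the calibration is good to about 2 mm. A picture is of the moment at which its call begins. get_calibration takes no time and is no camera call.
- env.sign_off(): hands the job in, once; it reports no verdict.
Trained networks look in the newest picture that a camera, given by its name, has taken for a name from the list of things; names that differ only in an ending like _2 or _b are one class to them, and where a whole thing is asked for, a point or a joint stands for the part that bears it (a point fixed in the world has none). Each returns a list of dicts, best first, with "p" (0 to 1); they miss things now and then, are a little off and sometimes report something else, mostly with a low value. They report only what shows in the picture. A call takes as long as a camera call.
- env.outline_of(camera, label): "mask" (420x560 bool, what is visible of it) and "xy" ([column, row] in pixels, amid what is visible of it).
The state is a dict: "time_s": time; "qpos": joint angles; "joint_velocities": joint speeds; "effort": joint torques, N m; "tool_pos": TCP position; "tool_rot": TCP orientation; "force": force on the tool from outside, world axes, zero at the start; "wrist_torque": the same for the moment, N m; "grip_width": finger opening in m.
Only numpy, scipy, OpenCV 4.12 (cv2) and the standard library are available. Lean on these libraries where they do the work, as an engineer would, in place of code of your own. Each camera call takes 0.05 s, during which the arm holds its last target.

## Working session

There is one attempt and no reset: what is moved stays moved. The work goes in short steps, Python scripts to look and compute and a tool call to move; the robot and the scene stay as the last step left them, time stands still between calls to the robot, and variables do not carry over. Pictures are saved under pics/ and viewed, and the job is handed in when it is done.

Besides the shell and the picture viewer there is one more tool, called after ">>>" as name(argument=value, ...) on one line, values as JSON. carry_out: Moves the arm, as the interface text tells. Its arguments: {"type":"object","properties":{"targets":{"type":"array","items":{"type":"array"}},"jaw":{"type":"number"},"squeeze":{"type":"number"}},"required":["targets"]}

```bash
mkdir -p pics; ls; python3 - <<'E'
from cell import env
import cv2,numpy as np
o=env.get_obs();print({k:np.round(v,4).tolist() for k,v in o.items()})
for n in ("side","top"):
    im=env.read_camera(n);cv2.imwrite(f"pics/{n}0.png",im[:,:,::-1])
    c=env.get_calibration(n);print(n,{k:np.round(v,4).tolist() for k,v in c.items()})
    for l in ("brake_disc","hub","chainring"):
        for r in env.outline_of(n,l)[:2]:
            np.save(f"/tmp/{n}_{l}.npy",r["mask"]);print(n,l,r["p"],r["xy"],r["mask"].sum())
E
```

```text
pics
{'time_s': 0.0, 'qpos': [76.7228, 18.4406, -4.0161, 83.1743, 1.2951, 78.5409, -3.2608], 'joint_velocities': [-0.0238, -0.1087, 0.0385, 0.0386, -0.0639, 0.0353, 0.0254], 'effort': [0.0, -49.13, -0.4045, -31.2524, -0.0642, 0.0439, 0.0002], 'tool_pos': [0.158, -0.6299, 0.2215], 'tool_rot': [-90.0056, 0.1105, -75.9132], 'force': [-0.7377, 0.0656, 0.0627], 'wrist_torque': [-0.0206, 0.0117, -0.0202], 'grip_width': 0.0874}
side {'fx': 437.4695, 'fy': 437.4695, 'cx': 273.7927, 'cy': 206.0677, 'R': [[0.9864, -0.1636, 0.016], [-0.1148, -0.7554, -0.6451], [0.1176, 0.6345, -0.7639]], 't': [-0.5247, 0.0816, 0.97]}
side brake_disc 0.66 [228.3, 149.5] 1740
side hub 0.59 [306.6, 220.5] 2830
side chainring 0.8 [247.6, 335.3] 4850
top {'fx': 470.6357, 'fy': 470.6357, 'cx': 277.779, 'cy': 215.1628, 'R': [[0.0263, -0.9997, 0.0009], [-0.9858, -0.026, -0.1661], [0.1661, 0.0034, -0.9861]], 't': [-0.0014, 0.532, 0.906]}
top brake_disc 0.66 [161.2, 249.1] 3783
top hub 0.64 [304.9, 185.7] 3417
top chainring 0.98 [418.2, 272.4] 4121
```

View pics/side0.png

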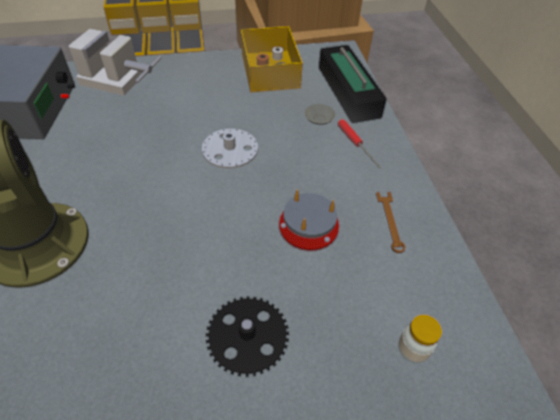

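View pics/top0.png

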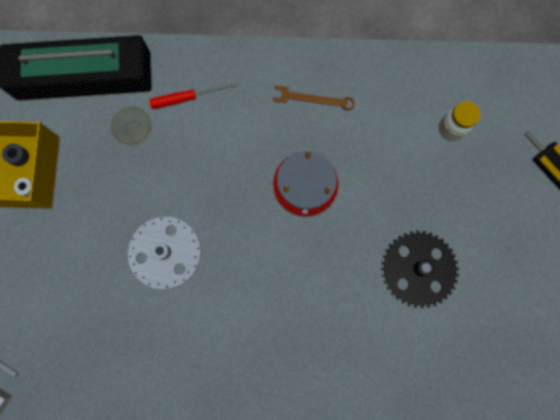

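The side view shows the disc at about (229,148), the hub at (309,220) and the chainring at (247,335). In the top view they are at (163,253), (306,184) and (420,269). The arm is mostly out of view. Next I zoom in on the disc and hub.

```bash
python3 - <<'E'
import cv2,numpy as np
s=cv2.imread("pics/side0.png");t=cv2.imread("pics/top0.png")
def crop(im,x,y,w=90,h=70):
    return cv2.resize(im[y:y+h,x:x+w],(400,300) if 0 else (w*440//100,h*440//100),interpolation=cv2.INTER_CUBIC)
a=np.hstack([crop(t,120,205,90,90)[:396],crop(t,262,140,90,90)]);
b=np.hstack([crop(s,190,110,90,60),crop(s,265,180,90,68)[:264]])
cv2.imwrite("pics/z_top.png",a);cv2.imwrite("pics/z_side.png",b);print(a.shape,b.shape)
E
```

```text
(396, 792, 3) (264, 792, 3)
```

View pics/z_top.png

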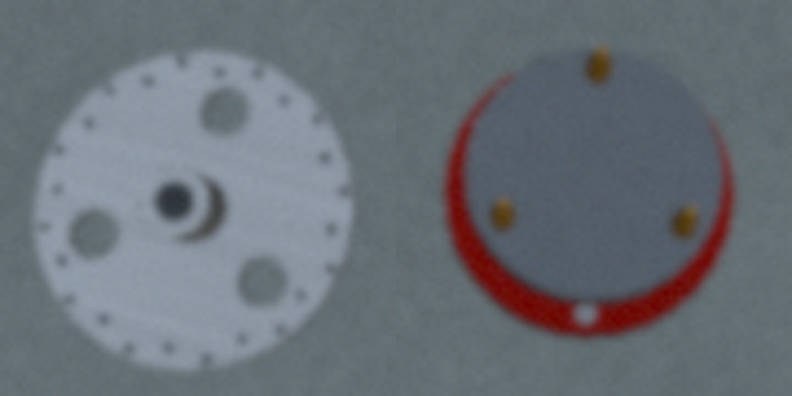

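View pics/z_side.png

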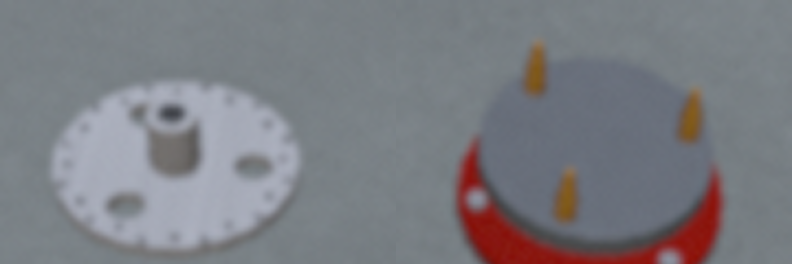

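```bash
cat > h.py <<'E'
from cell import env
import numpy as np
from scipy.optimize import least_squares
def proj(n,X):
    c=env.get_calibration(n);R=np.array(c["R"]);t=np.array(c["t"]).ravel()
    p=np.atleast_2d(X)@R.T+t
    return np.c_[c["fx"]*p[:,0]/p[:,2]+c["cx"],c["fy"]*p[:,1]/p[:,2]+c["cy"]]
def tri(a,b):
    f=lambda X:np.r_[(proj("top",X)[0]-a),(proj("side",X)[0]-b)]
    r=least_squares(f,[.6,0,.05],x_scale=.1);return r.x,np.abs(r.fun).max()
E
python3 - <<'E'
from h import *
T=lambda x,y:np.array([120+(x+.5)/4.4-.5,205+(y+.5)/4.4-.5])
TH=lambda x,y:np.array([262+(x-396+.5)/4.4-.5,140+(y+.5)/4.4-.5])
S=lambda x,y:np.array([190+(x+.5)/4.4-.5,110+(y+.5)/4.4-.5])
SH=lambda x,y:np.array([265+(x-396+.5)/4.4-.5,180+(y+.5)/4.4-.5])
print("collar",tri(T(173,201),S(173,112)))
# world of top holes at z=.004
for p in [(224,111),(93,233),(262,281)]:
    r=least_squares(lambda v:proj("top",[v[0],v[1],.004])[0]-T(*p),[.5,.2]).x
    q=proj("side",[r[0],r[1],.004])[0];print("hole",r,"side zoom",(q-[190,110])*4.4)
print("h",tri(T(224,111),S(254,165)),tri(T(93,233),S(138,115)),tri(T(262,281),S(125,205)))
B=[];
for a,b,n in [((597,80),(536,92),'b1'),((502,229),(566,217),'b2'),((685,236),(688,138),'b3'),((602,48),(538,44),'t1'),((505,202),(570,170),'t2'),((686,207),(694,92),'t3')]:
    print(n,tri(TH(*a),SH(*b)))
E
```

```text
collar (array([0.45402464, 0.24758767, 0.04451069]), np.float64(0.35084008927441346))
hole [0.50155553 0.23658119] side zoom [256.38917603 165.29267763]
hole [0.44196752 0.29460063] side zoom [150.18821004 112.61125405]
hole [0.42156803 0.21357492] side zoom [128.5080408  204.31259288]
h (array([0.50036418, 0.23587933, 0.00680531]), np.float64(0.4913965593857199)) (array([0.43873423, 0.29376551, 0.00593964]), np.float64(1.9592915453549722)) (array([0.42036061, 0.21308731, 0.00591171]), np.float64(0.6818632298434864))
b1 (array([ 0.60728087, -0.04125395,  0.09986639]), np.float64(15.873201656440926))
b2 (array([ 0.6058736 , -0.00364394, -0.06562435]), np.float64(0.34634593469672836))
b3 (array([ 0.6029831, -0.083609 ,  0.0860225]), np.float64(16.799772628155665))
t1 (array([ 0.60901076, -0.04093455,  0.13538801]), np.float64(17.612995888292176))
t2 (array([ 0.60760309, -0.00425301, -0.02147386]), np.float64(0.7216525714554791))
t3 (array([ 0.60585091, -0.08076942,  0.11686598]), np.float64(15.814852305386296))
```

```bash
python3 - <<'E'
from h import *
TH=lambda x,y:np.array([262+(x-396+.5)/4.4-.5,140+(y+.5)/4.4-.5])
SH=lambda x,y:np.array([265+(x-396+.5)/4.4-.5,180+(y+.5)/4.4-.5])
P={}
for a,b,n in [((597,80),(688,138),'b1'),((502,229),(536,92),'b2'),((685,236),(566,217),'b3'),((602,48),(694,92),'t1'),((505,202),(538,44),'t2'),((686,207),(570,170),'t3')]:
    P[n]=tri(TH(*a),SH(*b));print(n,P[n])
for k in 'bt':
    Q=np.array([P[k+i][0] for i in '123']);c=Q.mean(0);d=Q-c
    print(k,c,np.hypot(d[:,0],d[:,1]),np.degrees(np.arctan2(d[:,1],d[:,0])))
H=np.array([[0.50155553,0.23658119],[0.44196752,0.29460063],[0.42156803,0.21357492]]);c=H.mean(0);d=H-c
print("disc",c,np.hypot(*d.T),np.degrees(np.arctan2(d[:,1],d[:,0])))
for s,n in [("top",0),("side",0)]:
  pass
E
```

```text
b1 (array([ 0.65352026, -0.04506049,  0.04563253]), np.float64(0.23234009783868714))
b2 (array([ 0.58197342, -0.00227946,  0.04473119]), np.float64(0.6358072715097478))
b3 (array([ 0.58019226, -0.08670333,  0.04759098]), np.float64(0.5635038444218026))
t1 (array([ 0.65511617, -0.04486629,  0.08228339]), np.float64(1.0284693796377269))
t2 (array([ 0.58351091, -0.00283737,  0.08326341]), np.float64(0.5789833262759316))
t3 (array([ 0.58340305, -0.08351875,  0.08128981]), np.float64(0.7667366434422433))
b [ 0.60522865 -0.04468109  0.0459849 ] [0.0482931  0.04836015 0.04891512] [  -0.45012931  118.74261612 -120.78602281]
t [ 0.60734338 -0.04374081  0.08227887] [0.04778605 0.04734002 0.04642655] [  -1.34959074  120.22730093 -121.04160163]
disc [0.45503036 0.24825225] [0.04796671 0.04815403 0.04818967] [ -14.08232323  105.73997287 -133.97846851]
```

```bash
cat >> h.py <<'E'
def plan(ways,n,start=None,yaw0=None):
    "ways: list of (x,y,z,yaw), n rows each; prints rows, tool held pointing down"
    o=env.get_obs();p=np.array(o["tool_pos"] if start is None else start,float);y=o["tool_rot"][2] if yaw0 is None else yaw0
    print("now",np.round(o["time_s"],2),np.round(o["tool_pos"],4),np.round(o["tool_rot"],2),"F",np.round(o["force"],1),"w",o["grip_width"])
    for w,k in zip(ways,n):
        rows=[]
        for i in range(k):
            f=1/(k-i);q=p+(np.array(w[:3])-p)*f;dy=round((w[3]-y)*f,1)
            c,s=np.cos(np.radians(y)),np.sin(np.radians(y));d=q-p
            l=np.round([1e3*(c*d[0]+s*d[1]),-1e3*d[2],1e3*(-s*d[0]+c*d[1])])
            rows.append([l.tolist(),[0,-dy,0]])
            p=p+np.array([c*l[0]-s*l[2],s*l[0]+c*l[2],-l[1]])/1e3;y+=dy
        print(str(rows).replace(" ",""),"->",np.round(p,4),round(y,1))
E
python3 - <<'E'
from h import *
plan([(.45,-.30,.2,-30),(.56,.02,.2,10),(.4545,.248,.12,15.9)],[12,8,8])
E
```

```text
now 0.4 [ 0.1581 -0.6304  0.2224] [-9.000e+01  1.000e-02 -7.592e+01] F [ 0.6 -0.6 -0.3] w 0.08681395516713901
[[[-21.0,2.0,30.0],[0,np.float64(-3.8),0]],[[-19.0,2.0,32.0],[0,np.float64(-3.8),0]],[[-17.0,2.0,33.0],[0,np.float64(-3.8),0]],[[-14.0,2.0,34.0],[0,np.float64(-3.8),0]],[[-12.0,2.0,35.0],[0,np.float64(-3.8),0]],[[-10.0,2.0,35.0],[0,np.float64(-3.8),0]],[[-7.0,2.0,36.0],[0,np.float64(-3.9),0]],[[-5.0,2.0,36.0],[0,np.float64(-3.8),0]],[[-3.0,2.0,37.0],[0,np.float64(-3.9),0]],[[0.0,1.0,37.0],[0,np.float64(-3.8),0]],[[3.0,2.0,36.0],[0,np.float64(-3.9),0]],[[5.0,1.0,36.0],[0,np.float64(-3.8),0]]] -> [ 0.4503 -0.3004  0.2004] -30.0
[[[-8.0,0.0,42.0],[0,np.float64(-5.0),0]],[[-5.0,0.0,42.0],[0,np.float64(-5.0),0]],[[-1.0,0.0,42.0],[0,np.float64(-5.0),0]],[[3.0,0.0,42.0],[0,np.float64(-5.0),0]],[[7.0,0.0,42.0],[0,np.float64(-5.0),0]],[[10.0,0.0,41.0],[0,np.float64(-5.0),0]],[[14.0,0.0,40.0],[0,np.float64(-5.0),0]],[[17.0,0.0,39.0],[0,np.float64(-5.0),0]]] -> [0.5601 0.0202 0.2004] 10.0
[[[-8.0,10.0,30.0],[0,np.float64(-0.7),0]],[[-8.0,10.0,30.0],[0,np.float64(-0.7),0]],[[-7.0,10.0,31.0],[0,np.float64(-0.8),0]],[[-7.0,10.0,31.0],[0,np.float64(-0.7),0]],[[-6.0,10.0,31.0],[0,np.float64(-0.8),0]],[[-6.0,10.0,31.0],[0,np.float64(-0.7),0]],[[-6.0,10.0,31.0],[0,np.float64(-0.8),0]],[[-6.0,10.0,30.0],[0,np.float64(-0.7),0]]] -> [0.4541 0.2476 0.1204] 15.9
```

>>> carry_out(targets=[[[-21,2,30],[0,-3.8,0]],[[-19,2,32],[0,-3.8,0]],[[-17,2,33],[0,-3.8,0]],[[-14,2,34],[0,-3.8,0]],[[-12,2,35],[0,-3.8,0]],[[-10,2,35],[0,-3.8,0]],[[-7,2,36],[0,-3.9,0]],[[-5,2,36],[0,-3.8,0]],[[-3,2,37],[0,-3.9,0]],[[0,1,37],[0,-3.8,0]],[[3,2,36],[0,-3.9,0]],[[5,1,36],[0,-3.8,0]]], jaw=1)

```text
time_s: 1.6
tool_pos: [0.4511, -0.2994, 0.2007]
tool_rot: [-90.0, -0.0, -29.9]
force: [1.0, 0.1, 0.3]
grip_width: 0.0869
```

>>> carry_out(targets=[[[-8,0,42],[0,-5,0]],[[-5,0,42],[0,-5,0]],[[-1,0,42],[0,-5,0]],[[3,0,42],[0,-5,0]],[[7,0,42],[0,-5,0]],[[10,0,41],[0,-5,0]],[[14,0,40],[0,-5,0]],[[17,0,39],[0,-5,0]]])

```text
time_s: 2.4
tool_pos: [0.5606, 0.0215, 0.2009]
tool_rot: [-90.0, -0.0, 10.2]
force: [0.6, 0.1, 0.0]
grip_width: 0.0869
```

>>> carry_out(targets=[[[-8,10,30],[0,-0.7,0]],[[-8,10,30],[0,-0.7,0]],[[-7,10,31],[0,-0.8,0]],[[-7,10,31],[0,-0.7,0]],[[-6,10,31],[0,-0.8,0]],[[-6,10,31],[0,-0.7,0]],[[-6,10,31],[0,-0.8,0]],[[-6,10,30],[0,-0.7,0]],[[0,0,0],[0,0,0]],[[0,0,0],[0,0,0]]])

```text
time_s: 3.4
tool_pos: [0.4538, 0.2479, 0.1205]
tool_rot: [-90.0, 0.0, 16.0]
force: [0.1, -0.2, -0.5]
grip_width: 0.0869
```

```bash
python3 - <<'E'
from h import *
plan([(.4545,.248,.019,15.9)],[6])
E
```

```text
now 3.4 [0.4538 0.2479 0.1205] [-9.003e+01  1.000e-02  1.599e+01] F [ 0.1 -0.2 -0.5] w 0.08694952804468634
[[[0.0,17.0,-0.0],[0,np.float64(0.0),0]],[[0.0,17.0,-0.0],[0,np.float64(0.0),0]],[[0.0,17.0,-0.0],[0,np.float64(0.0),0]],[[0.0,17.0,-0.0],[0,np.float64(0.0),0]],[[0.0,17.0,-0.0],[0,np.float64(0.0),0]],[[1.0,17.0,-0.0],[0,np.float64(0.1),0]]] -> [0.4548 0.2482 0.0185] 15.9
```

>>> carry_out(targets=[[[0,17,0],[0,0,0]],[[0,17,0],[0,0,0]],[[0,17,0],[0,0,0]],[[0,17,0],[0,0,0]],[[0,17,0],[0,0,0]],[[1,16,0],[0,0,0]],[[0,0,0],[0,0,0]],[[0,0,0],[0,0,0]]])

```text
time_s: 4.2
tool_pos: [0.4552, 0.2478, 0.0194]
tool_rot: [-90.0, 0.0, 15.9]
force: [0.8, -0.3, -0.2]
grip_width: 0.0866
```

>>> carry_out(targets=[[[0,0,0],[0,0,0]],[[0,0,0],[0,0,0]],[[0,0,0],[0,0,0]],[[0,0,0],[0,0,0]],[[0,0,0],[0,0,0]],[[0,0,0],[0,0,0]],[[0,0,0],[0,0,0]],[[0,0,0],[0,0,0]],[[0,0,0],[0,0,0]],[[0,0,0],[0,0,0]]], jaw=0.2, squeeze=35)

```text
time_s: 5.2
tool_pos: [0.454, 0.2475, 0.0193]
tool_rot: [-90.0, 0.1, 15.9]
force: [-3.8, -1.3, 4.9]
grip_width: 0.0315
```

```bash
python3 - <<'E'
from h import *
import cv2
plan([(.4545,.248,.14,15.9)],[8])
for n in ("side","top"): cv2.imwrite(f"pics/{n}1.png",env.read_camera(n)[:,:,::-1])
s=cv2.imread("pics/side1.png")[80:220,150:400];t=cv2.imread("pics/top1.png")[140:300,90:350]
cv2.imwrite("pics/g1.png",np.vstack([cv2.resize(s,(500,280)),cv2.resize(t,(500,308))]))
E
```

```text
now 5.2 [0.454  0.2475 0.0193] [-90.04   0.14  15.89] F [-3.8 -1.3  4.9] w 0.031518070860042935
[[[0.0,-15.0,0.0],[0,np.float64(-0.0),0]],[[0.0,-15.0,0.0],[0,np.float64(-0.0),0]],[[0.0,-15.0,0.0],[0,np.float64(-0.0),0]],[[0.0,-15.0,0.0],[0,np.float64(-0.0),0]],[[0.0,-15.0,0.0],[0,np.float64(-0.0),0]],[[0.0,-15.0,0.0],[0,np.float64(-0.0),0]],[[0.0,-15.0,0.0],[0,np.float64(-0.0),0]],[[1.0,-16.0,0.0],[0,np.float64(-0.0),0]]] -> [0.455  0.2477 0.1403] 15.9
```

View pics/g1.png

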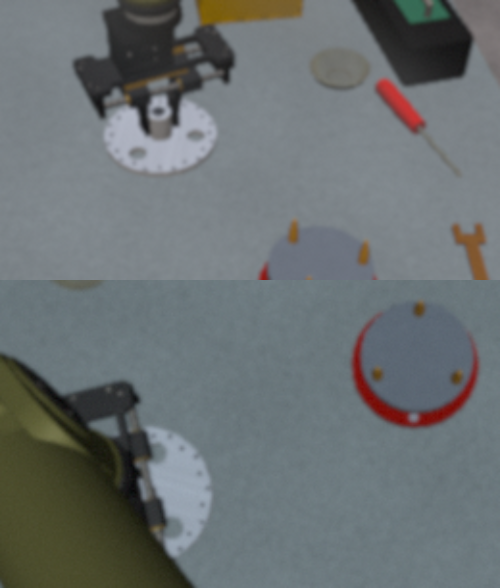

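Side view: fingers are around the collar at (158,115) in the zoom, and the disc still lies flat. The grip width of 31.5 mm matches the 32 mm collar. Now I lift.

>>> carry_out(targets=[[[0,-5,0],[0,0,0]],[[0,-12,0],[0,0,0]],[[0,-15,0],[0,0,0]],[[0,-18,0],[0,0,0]],[[0,-18,0],[0,0,0]],[[0,-18,0],[0,0,0]],[[0,-16,0],[0,0,0]],[[0,-12,0],[0,0,0]],[[0,-7,0],[0,0,0]],[[0,0,0],[0,0,0]]])

```text
time_s: 6.3
tool_pos: [0.4557, 0.2481, 0.1415]
tool_rot: [-90.0, -0.1, 15.9]
force: [-0.1, 0.1, -5.7]
grip_width: 0.0313
```

```bash
python3 - <<'E'
from h import *
plan([(.6065,-.044,.14,29.2)],[12])
E
```

```text
now 6.3 [0.4557 0.2481 0.1415] [-90.01  -0.1   15.87] F [-0.1  0.1 -5.7] w 0.03127463291928048
[[[5.0,0.0,-27.0],[0,np.float64(-1.1),0]],[[5.0,0.0,-27.0],[0,np.float64(-1.1),0]],[[4.0,0.0,-27.0],[0,np.float64(-1.1),0]],[[4.0,0.0,-27.0],[0,np.float64(-1.1),0]],[[3.0,0.0,-27.0],[0,np.float64(-1.1),0]],[[3.0,0.0,-27.0],[0,np.float64(-1.1),0]],[[2.0,0.0,-27.0],[0,np.float64(-1.1),0]],[[2.0,0.0,-27.0],[0,np.float64(-1.1),0]],[[1.0,0.0,-28.0],[0,np.float64(-1.1),0]],[[1.0,0.0,-28.0],[0,np.float64(-1.1),0]],[[1.0,1.0,-27.0],[0,np.float64(-1.2),0]],[[-0.0,0.0,-28.0],[0,np.float64(-1.1),0]]] -> [ 0.6069 -0.0441  0.1405] 29.2
```

>>> carry_out(targets=[[[5,0,-27],[0,-1.1,0]],[[5,0,-27],[0,-1.1,0]],[[4,0,-27],[0,-1.1,0]],[[4,0,-27],[0,-1.1,0]],[[3,0,-27],[0,-1.1,0]],[[3,0,-27],[0,-1.1,0]],[[2,0,-27],[0,-1.1,0]],[[2,0,-27],[0,-1.1,0]],[[1,0,-28],[0,-1.1,0]],[[1,0,-28],[0,-1.1,0]],[[1,1,-27],[0,-1.2,0]],[[0,0,-28],[0,-1.1,0]]])

```text
time_s: 7.5
tool_pos: [0.606, -0.0453, 0.1379]
tool_rot: [-89.9, 0.1, 29.2]
force: [0.6, 0.1, -4.1]
grip_width: 0.0313
```

>>> carry_out(targets=[[[0,0,0],[0,0,0]],[[0,0,0],[0,0,0]],[[0,0,0],[0,0,0]]])

```text
time_s: 7.8
tool_pos: [0.6056, -0.0431, 0.1386]
tool_rot: [-89.9, 0.1, 29.3]
force: [-0.1, 0.6, -3.9]
grip_width: 0.031
```

```bash
python3 - <<'E'
from h import *
import cv2
plan([(.6065,-.044,.14,29.2)],[1])
for n in ("side","top"): cv2.imwrite(f"pics/{n}2.png",env.read_camera(n)[:,:,::-1])
s=cv2.imread("pics/side2.png")[120:260,240:380];t=cv2.imread("pics/top2.png")[120:260,240:380]
cv2.imwrite("pics/g2.png",np.hstack([cv2.resize(s,(400,400),interpolation=2),cv2.resize(t,(400,400),interpolation=2)]))
o=env.get_obs();p=o["tool_pos"];u=p[2]-.0193
a=np.radians(-14.1+o["tool_rot"][2]-15.87+np.array([0,120,240]))
X=np.c_[p[0]+.048*np.cos(a),p[1]+.048*np.sin(a),np.full(3,u+.004)]
for n,of in (("side",(240,120)),("top",(240,120))): print(n,np.round((proj(n,X)-of)*400/140))
E
```

```text
now 7.8 [ 0.6056 -0.0431  0.1386] [-8.990e+01  6.000e-02  2.925e+01] F [-0.1  0.6 -3.9] w 0.030997480270430536
[[[0.0,-1.0,-1.0],[0,np.float64(0.1),0]]] -> [ 0.6061 -0.0439  0.1396] 29.2
side [[271. 191.]
 [165. 161.]
 [187. 244.]]
top [[197.  73.]
 [131. 176.]
 [258. 181.]]
```

View pics/g2.png

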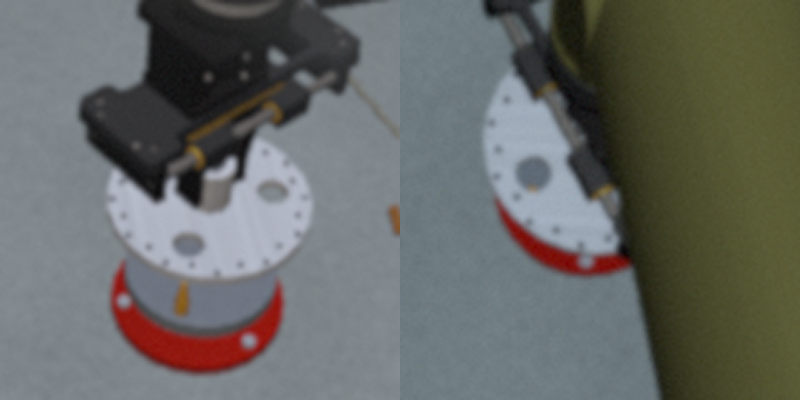

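Side zoom: holes at (272,191) and (188,244), against a predicted (271,191) and (187,244). Top zoom: the hole at (133,172) against a predicted (131,176), with a stud tip showing inside it. I lower partway.

>>> carry_out(targets=[[[0,5,-1],[0,0,0]],[[0,7,0],[0,0,0]],[[0,7,0],[0,0,0]],[[0,7,0],[0,0,0]],[[0,7,0],[0,0,0]],[[0,5,0],[0,0,0]],[[0,4,0],[0,0,0]],[[0,2,0],[0,0,0]],[[0,0,0],[0,0,0]]])

```text
time_s: 8.8
tool_pos: [0.6068, -0.0452, 0.0953]
tool_rot: [-90.0, 0.0, 29.2]
force: [0.4, 0.7, -5.2]
grip_width: 0.0311
```

```bash
python3 - <<'E'
from h import *
import cv2
plan([(.6065,-.044,.0693,29.2)],[6])
for n in ("side","top"): cv2.imwrite(f"pics/{n}3.png",env.read_camera(n)[:,:,::-1])
s=cv2.imread("pics/side3.png")[140:280,240:380];t=cv2.imread("pics/top3.png")[120:260,240:380]
cv2.imwrite("pics/g3.png",np.hstack([cv2.resize(s,(400,400),interpolation=2),cv2.resize(t,(400,400),interpolation=2)]))
E
```

```text
now 8.8 [ 0.6068 -0.0452  0.0953] [-8.999e+01  2.000e-02  2.918e+01] F [ 0.4  0.7 -5.2] w 0.031065552311689656
[[[0.0,4.0,0.0],[0,np.float64(-0.0),0]],[[0.0,4.0,0.0],[0,np.float64(-0.0),0]],[[0.0,4.0,0.0],[0,np.float64(-0.0),0]],[[0.0,5.0,0.0],[0,np.float64(-0.0),0]],[[0.0,4.0,1.0],[0,np.float64(-0.0),0]],[[0.0,5.0,0.0],[0,np.float64(-0.0),0]]] -> [ 0.6063 -0.0443  0.0693] 29.2
```

View pics/g3.png

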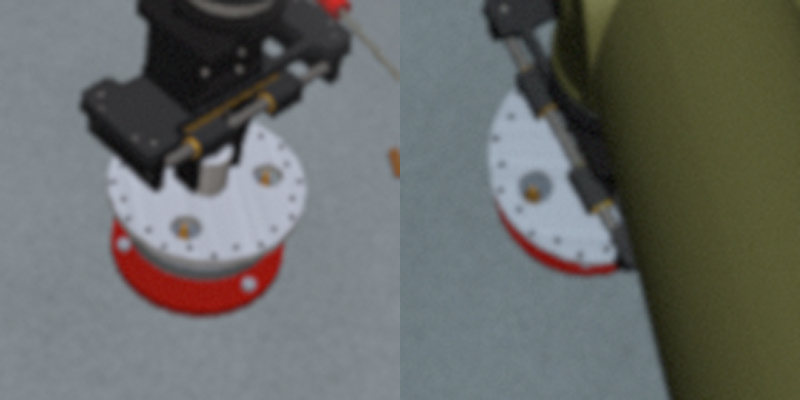

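Stud tips show inside all three visible holes, at side (184,230) and (265,177) and top (532,193). The disc sits about 2 mm too far in +x, so I shift it slightly while lowering slowly.

>>> carry_out(targets=[[[-1,2,1],[0,0,0]],[[0,3,0],[0,0,0]],[[0,3,0],[0,0,0]],[[0,3,0],[0,0,0]],[[0,3,0],[0,0,0]],[[0,3,0],[0,0,0]],[[0,3,0],[0,0,0]],[[0,2,0],[0,0,0]],[[0,1,0],[0,0,0]],[[0,0,0],[0,0,0]],[[0,0,0],[0,0,0]]])

```text
time_s: 10.0
tool_pos: [0.6056, -0.0448, 0.0726]
tool_rot: [-90.0, -0.0, 29.2]
force: [0.4, -0.3, -4.2]
grip_width: 0.0313
```

```bash
python3 - <<'E'
from h import *
import cv2
plan([(.6065,-.044,.0693,29.2)],[1])
for n in ("side","top"): cv2.imwrite(f"pics/{n}4.png",env.read_camera(n)[:,:,::-1])
s=cv2.imread("pics/side4.png")[140:280,240:380];t=cv2.imread("pics/top4.png")[120:260,240:380]
cv2.imwrite("pics/g4.png",np.hstack([cv2.resize(s,(400,400),interpolation=2),cv2.resize(t,(400,400),interpolation=2)]))
E
```

```text
now 10.0 [ 0.6056 -0.0448  0.0726] [-9.001e+01 -1.000e-02  2.918e+01] F [ 0.4 -0.3 -4.2] w 0.03126347571758562
[[[1.0,3.0,0.0],[0,np.float64(-0.0),0]]] -> [ 0.6065 -0.0444  0.0696] 29.2
```

View pics/g4.png

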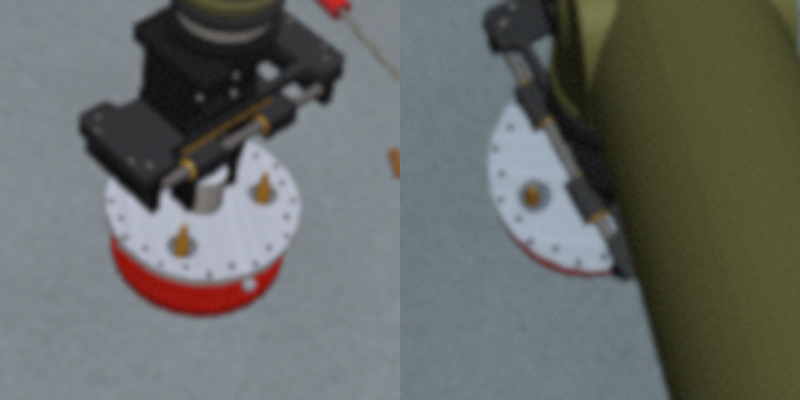

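Studs stand about centred in the holes, at side (182,240) and (264,187), top (533,195). The force still shows only the disc's weight, about 3 mm above the seat. I lower the rest in 1 mm steps.

>>> carry_out(targets=[[[0,1,0],[0,0,0]],[[0,1,0],[0,0,0]],[[0,1,0],[0,0,0]],[[0,0,0],[0,0,0]],[[0,0,0],[0,0,0]]])

```text
time_s: 10.6
tool_pos: [0.6055, -0.0448, 0.0696]
tool_rot: [-90.0, 0.0, 29.2]
force: [0.0, -1.0, -3.1]
grip_width: 0.0313
```

>>> carry_out(targets=[[[0,1,0],[0,0,0]],[[0,0,0],[0,0,0]],[[0,0,0],[0,0,0]]])

```text
time_s: 10.9
tool_pos: [0.6056, -0.0448, 0.0694]
tool_rot: [-90.0, 0.0, 29.2]
force: [-2.9, 0.5, 5.2]
grip_width: 0.0312
```

Contact: the force went from −4 to +5 N at TCP z 0.0694, and the expected seat height is 0.0693. I open only partly so the fingers stay clear of the studs.

>>> carry_out(targets=[[[0,0,0],[0,0,0]],[[0,0,0],[0,0,0]],[[0,0,0],[0,0,0]],[[0,0,0],[0,0,0]],[[0,0,0],[0,0,0]],[[0,0,0],[0,0,0]]], jaw=0.5)

```text
time_s: 11.5
tool_pos: [0.6056, -0.0448, 0.0685]
tool_rot: [-90.0, -0.0, 29.2]
force: [0.4, -0.6, -0.4]
grip_width: 0.0434
```

>>> carry_out(targets=[[[0,-3,0],[0,0,0]],[[0,-6,0],[0,0,0]],[[0,-10,0],[0,0,0]],[[0,-15,0],[0,0,0]],[[0,-20,0],[0,0,0]],[[0,-25,0],[0,0,0]],[[0,-25,0],[0,0,0]],[[0,-20,0],[0,0,0]],[[0,-15,0],[0,0,0]],[[0,0,0],[0,0,0]]])

```text
time_s: 12.5
tool_pos: [0.607, -0.0446, 0.2107]
tool_rot: [-90.2, -0.2, 29.2]
force: [0.1, 0.1, 0.2]
grip_width: 0.0435
```

```bash
python3 - <<'E'
from h import *
import cv2
plan([(.5,.25,.21,29.2)],[8])
for n in ("side","top"): cv2.imwrite(f"pics/{n}5.png",env.read_camera(n)[:,:,::-1])
s=cv2.imread("pics/side5.png")[140:280,240:380];t=cv2.imread("pics/top5.png")[120:260,240:380]
cv2.imwrite("pics/g5.png",np.hstack([cv2.resize(s,(400,400),interpolation=2),cv2.resize(t,(400,400),interpolation=2)]))
E
```

```text
now 12.5 [ 0.607  -0.0446  0.2107] [-90.18  -0.22  29.19] F [0.1 0.1 0.2] w 0.04347686779684861
[[[6.0,0.0,39.0],[0,np.float64(-0.0),0]],[[6.0,0.0,39.0],[0,np.float64(-0.0),0]],[[6.0,0.0,39.0],[0,np.float64(-0.0),0]],[[6.0,0.0,38.0],[0,np.float64(-0.0),0]],[[7.0,0.0,39.0],[0,np.float64(-0.0),0]],[[6.0,0.0,38.0],[0,np.float64(-0.0),0]],[[7.0,0.0,39.0],[0,np.float64(-0.0),0]],[[6.0,1.0,38.0],[0,np.float64(-0.0),0]]] -> [0.5    0.2496 0.2097] 29.2
```

View pics/g5.png

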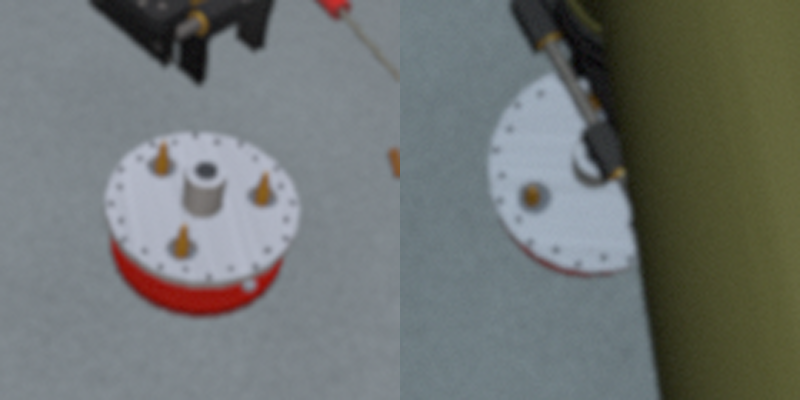

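The disc lies flat, with all three studs through the holes at side (163,158), (264,190) and (182,243), and the gripper is clear. I move the arm aside for one unobstructed check.

>>> carry_out(targets=[[[6,0,39],[0,0,0]],[[6,0,39],[0,0,0]],[[6,0,39],[0,0,0]],[[6,0,38],[0,0,0]],[[7,0,39],[0,0,0]],[[6,0,38],[0,0,0]],[[7,0,39],[0,0,0]],[[0,0,0],[0,0,0]],[[0,0,0],[0,0,0]]])

```text
time_s: 13.5
tool_pos: [0.5106, 0.2139, 0.2064]
tool_rot: [-90.0, 0.1, 29.4]
force: [0.6, -1.3, 0.6]
grip_width: 0.0435
```

```bash
python3 - <<'E'
from h import *
import cv2
for n in ("side","top"): cv2.imwrite(f"pics/{n}6.png",env.read_camera(n)[:,:,::-1])
for n in ("side","top"):
    for l in ("brake_disc","chainring"):
        print(n,l,[(r["p"],r["xy"]) for r in env.outline_of(n,l)[:1]])
s=cv2.imread("pics/side6.png")[140:280,240:380];t=cv2.imread("pics/top6.png")[120:260,240:380]
cv2.imwrite("pics/g6.png",np.hstack([cv2.resize(s,(400,400),interpolation=2),cv2.resize(t,(400,400),interpolation=2)]))
X=np.array([.6065,-.044,.096]);print([np.round((proj(n,X)[0]-of)*400/140) for n,of in (("side",(240,140)),("top",(240,120)))])
E
```

```text
side brake_disc [(0.64, [309.9, 214.4])]
side chainring [(0.7, [245.5, 335.3])]
top brake_disc [(0.63, [304.5, 177.1])]
top chainring [(0.97, [417.1, 272.9])]
[array([206., 167.]), array([194., 153.])]
```

View pics/g6.png

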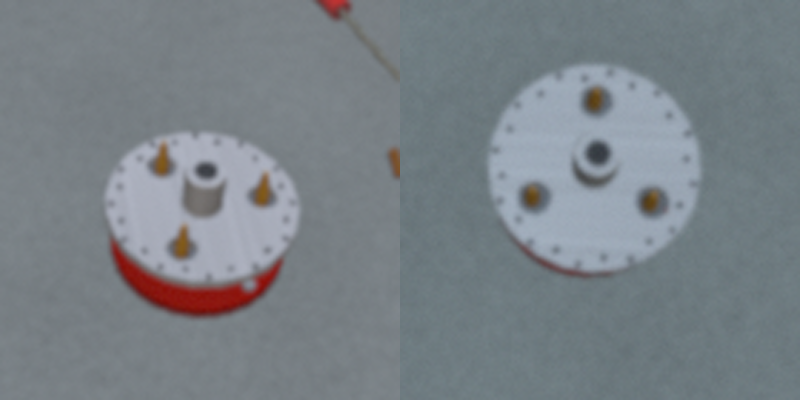

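Both views show the disc seated with the studs near the centres of the holes. The collar top is at side (206,170) and top (198,153), against a predicted (206,167) and (194,153). The chainring has not moved. I hand in.

```bash
python3 - <<'E'
from cell import env
print(env.sign_off())
E
```

```text
the job is handed in; nothing more can be done
None
```

I placed the brake disc on the hub, let go of it and handed the job in at about 14 s. I picked it up by its collar, turned it about 13° to match the studs, lowered it until it touched, and moved the arm clear.

- **Seating:** Contact came at a tool height of 69.4 mm, against 69.3 mm expected. The force went from about −4 N to +5 N there. The clear final pictures from both cameras show the disc lying flat with all three studs near the centres of their holes.
- **Centring:** The collar top appeared within about 1.5 pixels (2–3 mm) of where the hub axis predicts it in both views.
- **Chainring:** Its detected position changed by about 2 pixels or less, which is within the network's error. The arm never touched it.
- **Disagreements:** Partway down, the disc looked about 2 mm too far in x, so I corrected that before it reached the seat. No check failed.

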